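# Hook the inspection lamp's return spring back onto its post

### The arm

A 6-joint arm with a two-finger parallel gripper is mounted at the origin on the work surface. World frame = base frame: x ahead of the robot, y to its left, z up, the work surface at z = 0. Lengths are in m, angles in rad, forces in N, time in s.
With the tool pointing down it reaches from about 0.275 to 0.725 m from the base axis. Payload 5.6 kg.
Tool frame: the origin (TCP) lies at the very end of the fingers, on their centre line; the grasp point (between the pads) lies 19 mm behind it; x points along the fingers, y is the direction in which the jaws open and shut, and the axes are right-handed (so a half turn about x gives the same grasp; the last joint's range is limited). The gripper opens to 85 mm and grips with 20 to 120 N. Pads are 22 mm wide; open, the fingers measure 114 mm over their backs; the gripper's body (76 mm by 85 mm) begins 54 mm behind the grasp point. The pads swing forward as they close: fully open they stand 13 mm farther back than shut.
Start: joints at [1.49, 0.255, 0.108, 0, -1.424, -0.285], TCP at [0.197, 0.514, 0.204] pointing down, gripper open.
Joint ranges: [-2.95, 2.95], [-1.21, 1.97], [-1.09, 1.5], [-2.87, 1.71], [-2.94, -0.07], [-3.05, 3.05]. Speed limits (rad/s): [2.57, 2.57, 3.14, 3.14, 3.14, 3.14].

### API

Orientations are given as [roll, pitch, yaw] about the fixed x, y, z axes, in that order (R = Rz(yaw) Ry(pitch) Rx(roll)).
In Python, from bench import ctrl, eyes gives the robot as it stands.
- The arm moves only by the tool servo_tool, never from a script. Its argument "targets" is a list of rows, each an object of numbers: "x", "y", "z": the shift along the tool's x, y, z in m; "ax", "ay", "az": the turn, a rotation vector about the tool's x, y, z in degrees; "jaw": the finger opening in m, from 0 to 0.0854. In form: [{"x": .., "y": .., "z": .., "ax": .., "ay": .., "az": .., "jaw": ..}, ...]. A call has exactly 8 rows; each row is the pose to reach, as a shift and turn from the pose measured when the call began, along the tool's axes at that moment; what a row does not reach only later rows make up. A row lasts 1/12 s, in which the tool goes at most 41.7 mm and 7.16 degrees, less where a joint would pass 70% of its speed; a pose out of reach is approached as far as the arm can. A call with a gripper value outside its range is refused whole. The fingers move at their own pace and stop on an object; the grip force is fixed at half the most. Time passes only in rows, so rows that repeat a pose let the fingers close, or fill a call up. It gives the time, the measured TCP pose, the force and the opening at its end, in the units of the state.
- ctrl.get_state(): the state, without advancing time (a new reading comes with each control period).
- eyes.camera(name): name is "scene" or "top" or "wrist"; returns (picture, depth): 480x640x3 uint8, blue, green, red; 480x640 float32, m along the optical axis (not along the pixel's ray), 0 where there is no reading.
- eyes.camera_info(name): a dict with "intrinsics" (3x3 intrinsics, pixels), "k1" (the pictures are not rectified: a ray, as slopes to the right and down, at radius r is drawn at 1 + k1 r^2 times it, then the intrinsics apply), "rvec" (rotation vector, rad) and "tvec" (3), from world to camera coordinates, as OpenCV has them. Camera axes: x right, y down, z forward; pixel columns grow to the right and rows downward; lengths in m; the calibration is good to about 2 mm. A picture is of the moment at which its call begins: read the wrist's pose just before it. camera_info takes no time and is no camera call; for the wrist camera it gives the pose at the moment of the call.
- ctrl.sign_off(): hands the job in, once; it reports no verdict.
The state is a dict: "time": time; "joint_positions": joint angles; "qd": joint speeds; "joint_torque": joint torques, N m; "eef_pos": TCP position; "ee_rot": TCP orientation; "contact_force": force on the tool from outside, world axes, zero at the start; "ft_torque": the same for the moment, N m; "width": opening from 0.0 (shut) to 1.0 (fully open).
Only numpy, scipy, OpenCV 4.12 (cv2) and the standard library are available. Lean on these libraries where they do the work, as an engineer would, in place of code of your own. Each camera call takes 0.05 s, during which the arm holds its last target. There are 200 camera calls.

### The job

The return spring of the lamp stand has come off its anchor post. Take the spring puller from its rest, catch its hook in the eye of the spring's end plate, stretch the spring and bring the plate down so that its down-turned lip sits fully behind the post and the post alone holds the spring taut, then put the puller back on its rest as it was. Keep the gripper itself off the lamp stand and leave the bottle, the jar and the brush where they are.

Things in the scene. Friction and masses are not known exactly. Their poses are not given: they have to be found in the camera images.
- lamp_stand: Fixed lamp stand. Origin: on the worktop at the axis of its anchor post. +x runs along the base away from the mast: the way the spring must be pulled; +z up. Black base plate 80 mm wide, 8 mm thick, from x = -225 to +30 mm; round mast 20 mm thick at x = -195 mm, carrying a lamp head up to 240 mm high.
- post_top (a point): centre of the top of the anchor post, a bare upright steel post 10 mm thick whose top is 34 mm above the worktop; axes as the lamp stand
- swing_pin (a point): centre of the cross pin on which the spring swings up and down, at the spring's mast end: 145 mm from the post's axis, 26 mm above the worktop; axes as the lamp stand
- spring (a joint): tilt of the spring on its swing pin (rad): 0 level, positive with its free end raised. It swings only up and down, and the stiff pin lets it stay where it is left (about 0.7 N at the free end moves it). It starts raised by 0.2 to 0.3, the lip well above the post.
- hook_plate (a joint): stretch of the spring (m): 0 unstretched, 0.018 when the lip bears on the post's far side, end stop at 0.045. It pulls with 4 N when unstretched plus 250 N/m.
- eye (a point): centre of the eye in the 4 mm thick steel end plate at the spring's free end, half-way through the plate. Axes of the spring: x along it to the free end, z up. The eye is a rectangular opening, 24 mm along x and 16 mm wide; ahead of it a tongue 18 mm wide runs on to x = +46 mm, where the lip turns down. With the spring level the plate's top is 40 mm above the worktop.
- lip (a point): middle of the lower edge of the lip: 4 mm thick, 16 mm wide, turned down 12 mm below the plate's underside, 44 mm ahead of the eye's centre and 14 mm lower; axes as the eye. Level and unstretched, it is 11 mm short of the post's axis; hooked, 7 mm beyond it (on the side away from the mast), the eye's centre then 37 mm short of it.
- puller: Spring puller, 0.15 kg, lying level in its rest, hook down. Origin: centre of its wooden handle, a flat-sided bar 100 mm long, 22 mm wide, 26 mm tall. +x runs from hook to handle, +z up. A steel shank 8 mm thick runs from the handle to x = -124 mm on the handle's centre line, with the hook at its end.
- puller_grip (a point): centre of the puller's handle, where to grip it, 46 mm above the worktop in the rest; same place and axes as the puller
- puller_hook (a point): lower end of the puller's hook, at x = -120, z = -30 mm from the handle's centre: a 6 mm thick pin hanging down from the shank, with a foot 4 mm tall and 6 mm wide that points back towards the handle (+x) and ends 7 mm from the pin's axis; axes as the puller
- rest_seat (a point): where the handle's centre lies when the puller is in its fixed black rest, 46 mm above the worktop; axes as the puller lying there. The rest has a foot 40 mm wide, 6 mm thick, and two notched blocks: under the shank at x = -85 to -73 mm (notch 16 mm wide, cheeks 50 mm high) and under the handle's tail at x = +36 to +50 mm (notch 30 mm wide, cheeks 43 mm high).
- exhibit_bottle: green glass bottle 76 mm thick, 270 mm tall, standing; origin at the centre of its underside; leave alone
- sample_jar: clear lidded jar 64 mm thick, 90 mm tall; origin at the centre of its underside; leave alone
- dusting_brush: white brush lying on the worktop beyond the lamp stand; leave alone
Mind the look-alikes: they are no part of the job. There is more than one size of the puller; the job needs the smallest.

How it is judged:
On the way, in this order (a step that is already met when the one before it is completed fails the run):
1. the puller, off its rest, holds the spring stretched by more than 18.5 mm (value of joint hook_plate above 0.0185 m and contact force between puller and lamp_stand above 3 N and distance between puller_grip and rest_seat above 0.05 m), for 0.05 s.
2. the post alone holds the spring: stretched 14 to 22 mm, level within 0.07 rad, the puller no longer bearing on it (value of joint hook_plate between 0.014 and 0.022 m and value of joint spring below 0.07 rad and contact force between puller and lamp_stand below 0.1 N), for 0.3 s.
At the end, for the whole second after the job is handed in: The spring is hooked on the post: stretched 14 to 22 mm (18 mm nominal) and level (tilt below 0.07 rad) with nothing else holding it; the puller lies at rest in both notches of its rest, hook down (handle centre within 20 mm along, 4 mm in height, within 0.12 rad in heading and 0.15 rad upright) (value of joint hook_plate between 0.014 and 0.022 m and value of joint spring below 0.07 rad and horizontal distance between puller_grip and rest_seat below 0.02 m and z of puller_grip in the frame of rest_seat between -0.004 and 0.004 m and angle between the x axis of puller_grip and the x axis of rest_seat, either way round below 0.12 rad and angle between puller_grip's own z axis and vertical below 0.15 rad and linear speed of puller below 0.02 m/s); the robot touches nothing.
It fails at once if the gripper or arm touches the lamp stand or its spring with more than 1 N (contact force between any of the fingers, the arm and lamp_stand above 1 N).
It fails at once if the bottle, jar or brush is moved by more than 30 mm (distance of any of exhibit_bottle, sample_jar, dusting_brush from where it was at the start of the episode above 0.03 m).
It also fails if it takes over 58 s, if anything falls off the work surface, if the arm or the gripper's body presses on something with over 40 N, if the wrist force passes 120 N, or if a joint passes its speed limit or range.

## Working session

There is one attempt and no reset: what is moved stays moved. The work goes in short steps, Python scripts to look and compute and a tool call to move; the robot and the scene stay as the last step left them, time stands still between calls to the robot, and variables do not carry over. Pictures are saved under pics/ and viewed, about 8 in all and at most 12, crops included, and the job is handed in when it is done.

Besides the shell and the picture viewer there is one more tool, called after "Emit:" as a command line: name --argument value ..., lists and objects as JSON in quotes. servo_tool: Moves the arm, as the interface text tells. Its arguments: {"type":"object","properties":{"targets":{"type":"array"}},"required":["targets"]}

```bash
ls; mkdir -p pics
cat > h.py <<'E'
import numpy as np, cv2
from scipy.spatial.transform import Rotation as Ro
from bench import ctrl, eyes
def info(n):
    i=eyes.camera_info(n); K=np.array(i["intrinsics"]).reshape(3,3); R=cv2.Rodrigues(np.array(i["rvec"],float))[0]
    return K,float(i["k1"]),R,np.array(i["tvec"],float).ravel()
def rays(cam,px):
    K,k1,R,t=cam; px=np.atleast_2d(np.array(px,float))
    s=cv2.undistortPoints(px.reshape(-1,1,2),K,np.array([k1,0,0,0.]))[:,0]
    d=np.c_[s,np.ones(len(s))]
    return -R.T@t,d@R   # centre, world dirs (unit optical depth)
def on_plane(cam,px,z):
    c,d=rays(cam,px); return c+d*((z-c[2])/d[:,2])[:,None]
def at_depth(cam,px,dep):
    c,d=rays(cam,px); return c+d*np.atleast_1d(dep)[:,None]
def proj(cam,P):
    K,k1,R,t=cam; return cv2.projectPoints(np.atleast_2d(P).astype(float),cv2.Rodrigues(R)[0],t,K,np.array([k1,0,0,0.]))[0][:,0]
def tool():
    s=ctrl.get_state(); return s,np.array(s["eef_pos"]),Ro.from_euler('xyz',s["ee_rot"])
E
python3 - <<'E'
from h import *
for n in("scene","top"):
    im,d=eyes.camera(n); cv2.imwrite(f"pics/{n}0.png",im); np.save(f"pics/{n}0d.npy",d); 
    K,k,R,t=info(n); print(n,-R.T@t,K[0,0],k)
s=ctrl.get_state(); print({k:np.round(v,3) for k,v in s.items()})
E
```

```text
pics
scene [1.17352011 0.48595737 1.09941743] 600.1990891350538 0.03610657269608294
top [0.39037508 0.07849537 0.92594703] 446.8687845033442 0.02988087395607643
{'time': np.float64(0.1), 'joint_positions': array([ 1.49 ,  0.256,  0.107, -0.   , -1.424, -0.285]), 'qd': array([ 0.   , -0.001,  0.003,  0.001,  0.001,  0.   ]), 'joint_torque': array([-3.0000e-03, -3.8760e+01,  2.3847e+01,  5.3780e+00, -4.0000e-03,
        0.0000e+00]), 'eef_pos': array([0.197, 0.513, 0.203]), 'ee_rot': array([ 1.615,  1.569, -1.892]), 'contact_force': array([-0.099,  0.255, -0.34 ]), 'ft_torque': array([-0.022, -0.04 , -0.058]), 'width': np.float64(1.003)}
```

View pics/top0.png

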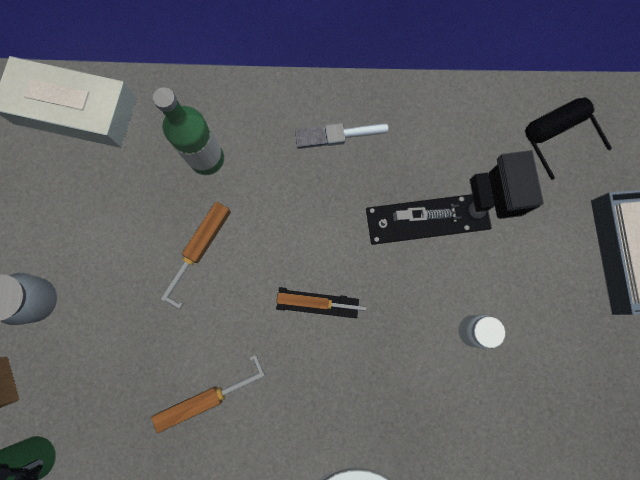

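View pics/scene0.png

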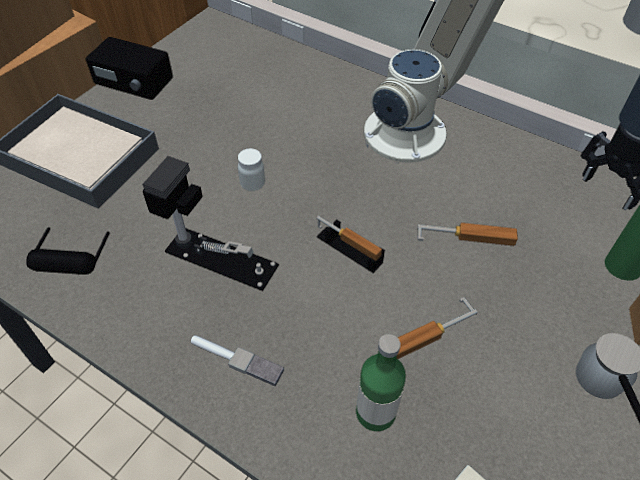

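The top view shows the rest with the smallest puller at about (318,302), its hook to the right at (365,308). The lamp stand's post is near (383,224) and its mast near (478,210), so both long axes run roughly along world y. Both scene and top views agree on this.

Run:
```python
from h import *
im=cv2.imread("pics/top0.png"); d=np.load("pics/top0d.npy"); cam=info("top")
hsv=cv2.cvtColor(im,cv2.COLOR_BGR2HSV)
m=cv2.inRange(hsv,(5,120,60),(20,255,255)); m[:, :270]=0; m[:,345:]=0; m[:280]=0;m[325:]=0
v,u=np.nonzero(m); P=at_depth(cam,np.c_[u,v],d[v,u]); print("z",np.percentile(P[:,2],[5,50,95]))
T=P[P[:,2]>.052]; c,(w,h),a=cv2.minAreaRect((T[:,:2]*1000).astype(np.float32)); print("handle",c,w,h,a)
for n,px,z in [("shank tip",(365,308),.046),("post",(383,224),.034),("mast",(478,210),.1),("eye",(417,213),.06)]:
    print(n,on_plane(cam,px,z)[0].round(3), at_depth(cam,px,d[px[1],px[0]])[0].round(3))
# black base plate at z=.008
P=at_depth(cam,np.array([[x,y] for y in range(180,260) for x in range(355,500)]),d[180:260,355:500].ravel()).reshape(80,145,3)
k=(hsv[180:260,355:500,2]<60)&(abs(P[...,2]-.008)<.006)
Q=P[k]; print("base",cv2.minAreaRect((Q[:,:2]*1000).astype(np.float32)),len(Q))
s,p,R=tool(); print(R.as_matrix().round(3)); K,k1,Rw,t=info("wrist"); print("wristcam in tool",R.inv().apply(-Rw.T@t-p), (R.inv().as_matrix()@Rw.T).round(2),K[0,0])
```

```text
z [0.05549183 0.05857982 0.061139  ]
handle (425.9392395019531, 111.44415283203125) 102.85517883300781 43.70140075683594 69.60285949707031
shank tip [ 0.415 -0.009  0.046] [ 0.415 -0.009  0.045]
post [ 0.586 -0.046  0.034] [ 0.588 -0.047  0.023]
mast [ 0.603 -0.216  0.1  ] [ 0.584 -0.19   0.174]
eye [ 0.604 -0.109  0.06 ] [ 0.618 -0.121  0.006]
base ((608.9674072265625, -152.37060546875), (81.08006286621094, 272.0408020019531), 8.760163307189941) 3242
[[-0.001 -0.358 -0.934]
 [-0.002 -0.934  0.358]
 [-1.     0.002 -0.   ]]
wristcam in tool [-1.70559600e-01  1.62225663e-04 -8.18034671e-02] [[-0.   -0.32  0.95]
 [ 1.    0.    0.  ]
 [-0.    0.95  0.32]] 399.59853056462396
```

```bash
cat >> h.py <<'E'
def go(P,yaw,pitch=0):
    """row from now to TCP at P, tool down, tool z along heading yaw (deg)"""
    s,p,R=tool(); y=np.radians(yaw); z=np.array([np.cos(y),np.sin(y),0]); x=np.array([0,0,-1.])
    if pitch: x=Ro.from_rotvec(np.radians(pitch)*np.cross(x,z)).apply(x); z=Ro.from_rotvec(np.radians(pitch)*np.cross([0,0,-1.],z)).apply(z)
    M=Ro.from_matrix(np.c_[x,np.cross(z,x),z])
    print("shift",R.inv().apply(np.array(P)-p).round(4),"turn",np.degrees((R.inv()*M).as_rotvec()).round(2), "t",round(float(s["time"]),2),"F",np.round(s["contact_force"],2),"w",round(float(s["width"]),3))
E
python3 -c "
from h import *
go([.427,.10,.2],84.8)"
```

```text
shift [ 0.0035  0.3034 -0.363 ] turn [ 7.424e+01 -7.000e-02 -8.000e-02] t 0.1 F [-0.1   0.25 -0.34] w 1.003
```

Emit:
servo_tool --targets '[{"x": 0,"y": 0.025,"z": -0.03,"ax": 6},{"x": 0,"y": 0.05,"z": -0.06,"ax": 12},{"x": 0,"y": 0.075,"z": -0.09,"ax": 18},{"x": 0,"y": 0.1,"z": -0.12,"ax": 24},{"x": 0,"y": 0.125,"z": -0.15,"ax": 30},{"x": 0,"y": 0.15,"z": -0.18,"ax": 37},{"x": 0,"y": 0.175,"z": -0.21,"ax": 43},{"x": 0,"y": 0.2,"z": -0.24,"ax": 49}]'

```text
invalid input
```

```bash
python3 -c "
from h import *
go([.427,.10,.2],84.8)"
```

```text
shift [ 0.0035  0.3034 -0.363 ] turn [ 7.424e+01 -7.000e-02 -8.000e-02] t 0.1 F [-0.1   0.25 -0.34] w 1.003
```

All keys seem to be required.

Emit:
servo_tool --targets '[{"x": 0,"y": 0.025,"z": -0.03,"ax": 6,"ay": 0,"az": 0,"jaw": 0.085},{"x": 0,"y": 0.05,"z": -0.06,"ax": 12,"ay": 0,"az": 0,"jaw": 0.085},{"x": 0,"y": 0.075,"z": -0.09,"ax": 18,"ay": 0,"az": 0,"jaw": 0.085},{"x": 0,"y": 0.1,"z": -0.12,"ax": 24,"ay": 0,"az": 0,"jaw": 0.085},{"x": 0,"y": 0.125,"z": -0.15,"ax": 30,"ay": 0,"az": 0,"jaw": 0.085},{"x": 0,"y": 0.15,"z": -0.18,"ax": 37,"ay": 0,"az": 0,"jaw": 0.085},{"x": 0,"y": 0.175,"z": -0.21,"ax": 43,"ay": 0,"az": 0,"jaw": 0.085},{"x": 0,"y": 0.2,"z": -0.24,"ax": 49,"ay": 0,"az": 0,"jaw": 0.085}]'

```text
time: 0.77
eef_pos: [0.3493, 0.2386, 0.2031]
ee_rot: [2.348, 1.569, -2.019]
contact_force: [0.3, 0.5, 0.2]
width: 0.998
```

```bash
python3 -c "
from h import *
go([.427,.10,.2],84.8)"
```

```text
shift [ 0.0033 -0.0263 -0.1567] turn [24.97 -0.09 -0.06] t 0.77 F [0.31 0.54 0.16] w 0.998
```

Emit:
servo_tool --targets '[{"x": 0,"y": -0.005,"z": -0.03,"ax": 5,"ay": 0,"az": 0,"jaw": 0.085},{"x": 0,"y": -0.01,"z": -0.06,"ax": 10,"ay": 0,"az": 0,"jaw": 0.085},{"x": 0,"y": -0.015,"z": -0.09,"ax": 15,"ay": 0,"az": 0,"jaw": 0.085},{"x": 0,"y": -0.02,"z": -0.12,"ax": 20,"ay": 0,"az": 0,"jaw": 0.085},{"x": 0.003,"y": -0.026,"z": -0.157,"ax": 25,"ay": 0,"az": 0,"jaw": 0.085},{"x": 0.003,"y": -0.026,"z": -0.157,"ax": 25,"ay": 0,"az": 0,"jaw": 0.085},{"x": 0.003,"y": -0.026,"z": -0.157,"ax": 25,"ay": 0,"az": 0,"jaw": 0.085},{"x": 0.003,"y": -0.026,"z": -0.157,"ax": 25,"ay": 0,"az": 0,"jaw": 0.085}]'

```text
time: 1.43
eef_pos: [0.4266, 0.0995, 0.1999]
ee_rot: [2.498, 1.568, -2.306]
contact_force: [-0.3, 0.3, 0.2]
width: 0.996
```

Run:
```python
from h import *
cam=info("wrist"); im,d=eyes.camera("wrist"); cv2.imwrite("pics/w1.png",im); np.savez("pics/w1.npz",d=d,K=cam[0],k=cam[1],R=cam[2],t=cam[3])
go([.427,.1,.2],84.8)
hsv=cv2.cvtColor(im,cv2.COLOR_BGR2HSV)
m=cv2.inRange(hsv,(5,120,60),(20,255,255)); n,l,st,c=cv2.connectedComponentsWithStats(m)
for i in range(1,n):
    if st[i,4]>800:
        v,u=np.nonzero(l==i); P=at_depth(cam,np.c_[u,v],d[v,u]); T=P[abs(P[:,2]-.059)<.004]
        print(st[i],len(T),cv2.minAreaRect((T[:,:2]*1000).astype(np.float32)) if len(T) else 0,np.median(P[:,2]))
```

```text
shift [ 0.0001 -0.0005 -0.    ] turn [ 0.02 -0.1  -0.06] t 1.48 F [-0.52  0.04 -0.22] w 0.994
[ 317  155   28  124 3225] 3109 ((424.4212341308594, 109.16852569580078), (103.90088653564453, 21.6060791015625), 84.2983627319336) 0.05912767511660183
[ 499  331   59   63 1445] 0 0 0.028325881326754898
[ 197  375   88   60 3030] 0 0 0.027868453815146826
```

View pics/w1.png

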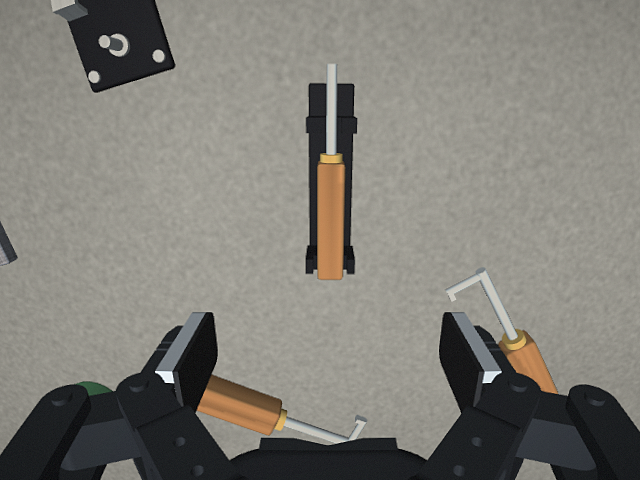

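The wrist view shows the puller's handle from (331,163) to (331,279), its shank tip at (332,64), and the measured top is 59 mm high, as expected. The lamp base's corner is at upper left with the post near (118,44). I'll take one look at the lamp with the gripper still empty.

Run:
```python
from h import *
z=np.load("pics/w1.npz"); cam=(z["K"],float(z["k"]),z["R"],z["t"])
print("tip",on_plane(cam,(332,64),.050),"tail",on_plane(cam,(331,279),.059),"front",on_plane(cam,(331,163),.059))
print("post",on_plane(cam,[(105,42),(118,44)],.034), on_plane(cam,(118,44),.008))
go([.584,-.026,.22],97)
```

```text
tip [[ 0.41236318 -0.00963141  0.05      ]] tail [[0.42841003 0.16157273 0.059     ]] front [[0.4196818  0.06319836 0.059     ]]
post [[ 0.59036784 -0.04765756  0.034     ]
 [ 0.579906   -0.04469588  0.034     ]] [[ 0.59238309 -0.04950477  0.008     ]]
shift [-0.0199 -0.1682 -0.1114] turn [-12.18  -0.09  -0.07] t 1.48 F [-0.52  0.04 -0.22] w 0.994
```

Emit:
servo_tool --targets '[{"x": -0.005,"y": -0.03,"z": -0.02,"ax": -2,"ay": 0,"az": 0,"jaw": 0.085},{"x": -0.01,"y": -0.06,"z": -0.04,"ax": -4,"ay": 0,"az": 0,"jaw": 0.085},{"x": -0.015,"y": -0.09,"z": -0.06,"ax": -6,"ay": 0,"az": 0,"jaw": 0.085},{"x": -0.02,"y": -0.12,"z": -0.08,"ax": -8,"ay": 0,"az": 0,"jaw": 0.085},{"x": -0.02,"y": -0.145,"z": -0.096,"ax": -10,"ay": 0,"az": 0,"jaw": 0.085},{"x": -0.02,"y": -0.168,"z": -0.111,"ax": -12,"ay": 0,"az": 0,"jaw": 0.085},{"x": -0.02,"y": -0.168,"z": -0.111,"ax": -12,"ay": 0,"az": 0,"jaw": 0.085},{"x": -0.02,"y": -0.168,"z": -0.111,"ax": -12,"ay": 0,"az": 0,"jaw": 0.085}]'

```text
time: 2.15
eef_pos: [0.5842, -0.025, 0.2189]
ee_rot: [1.942, 1.567, -2.651]
contact_force: [-0.7, 0.2, 0.1]
width: 0.992
```

Run:
```python
from h import *
cam=info("wrist"); im,d=eyes.camera("wrist"); cv2.imwrite("pics/w2.png",im); np.savez("pics/w2.npz",d=d,K=cam[0],k=cam[1],R=cam[2],t=cam[3])
cv2.imwrite("pics/w2c.png",cv2.resize(im[0:280,170:510],None,fx=2,fy=2,interpolation=cv2.INTER_CUBIC))
```

```text
(no output)
```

View pics/w2c.png

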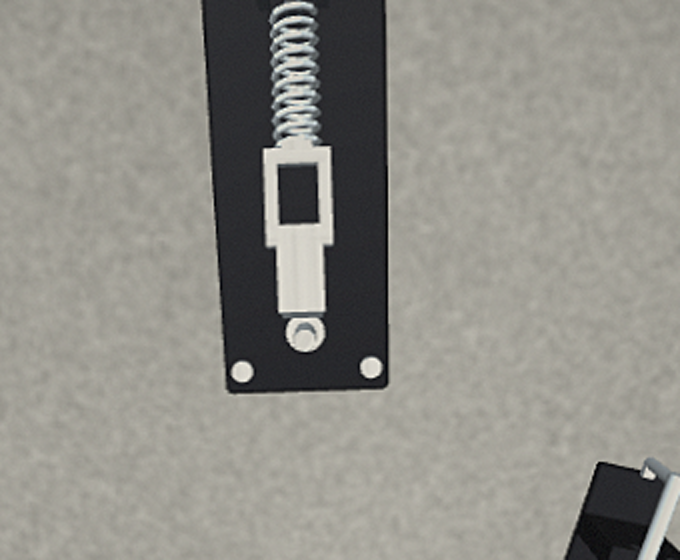

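The crop shows the eye's corners at (277..320,163..224), the tongue tip at (302,313), the post's top at (303,336) and the base corners at (228,392) and (387,386). Crop pixels are twice full size, offset by 170 columns.

Run:
```python
from h import *
z=np.load("pics/w2.npz"); cam=(z["K"],float(z["k"]),z["R"],z["t"]); d=z["d"]
f=lambda *p: np.array(p,float)/2+[170,0]
B=on_plane(cam,f((228,392),(387,386),(205,5),(385,5)),.008); print("base",B.round(4).tolist())
u=B[0]-B[2]; w=B[1]-B[3]; e=B[0]-B[1]
ang=lambda q: np.degrees(np.arctan2(q[1],q[0])); print("yaws",ang(u),ang(w),ang(e)-0, "width",np.hypot(*e[:2]))
print("post top",on_plane(cam,f((303,336)),.034)[0], "post foot collar",on_plane(cam,f((305,334)),.010)[0])
# plate points by depth
im=cv2.imread("pics/w2.png"); 
k=(im[75:156,302:337].min(2)>120); v,uu=np.nonzero(k); v+=75; uu+=302
P=at_depth(cam,np.c_[uu,v],d[v,uu]); P=P[(P[:,2]>.045)&(P[:,2]<.1)]
A=np.c_[P[:,:2],np.ones(len(P))]; c=np.linalg.lstsq(A,P[:,2],rcond=None)[0]; r=P[:,2]-A@c
g=abs(r)<.004; c=np.linalg.lstsq(A[g],P[g,2],rcond=None)[0]; print("plane",c,len(P),"tilt",np.arctan(np.hypot(*c[:2])),"uphill dir",ang(c))
def onpl(px):
    C,D=rays(cam,px); n=np.array([c[0],c[1],-1]); return C+D*((-(C@n)-c[2])/(D@n))[:,None]
Q=onpl(f((277,164),(318,163),(279,224),(320,223),(280,314),(325,312))); print(Q.round(4)); print("eye top ctr",Q[:4].mean(0),"tip",Q[4:].mean(0), "len",np.linalg.norm(Q[:2].mean(0)-Q[2:4].mean(0)),"w",np.linalg.norm(Q[0]-Q[1]),"tip-eye",np.linalg.norm(Q[4:].mean(0)-Q[:4].mean(0)), "dir",ang(Q[4:].mean(0)-Q[:4].mean(0)))
go([.4243,.1125,.15],84.6)
```

```text
base [[0.6245, -0.0142, 0.008], [0.5478, -0.0264, 0.008], [0.6501, -0.1841, 0.008], [0.5728, -0.1933, 0.008]]
yaws 98.5591575974202 98.52867471759453 9.051213314149418 width 0.07764876490434268
post top [ 0.59142437 -0.04987202  0.034     ] post foot collar [ 0.59043796 -0.0471011   0.01      ]
plane [-0.0426211   0.2828897   0.12134264] 1720 tilt 0.27863995802524283 uphill dir 98.56793026294946
[[ 0.6094 -0.1197  0.0615]
 [ 0.5936 -0.122   0.0615]
 [ 0.6059 -0.0975  0.0679]
 [ 0.5902 -0.0998  0.068 ]
 [ 0.6015 -0.0643  0.0775]
 [ 0.5843 -0.0671  0.0775]]
eye top ctr [ 0.59977898 -0.10975631  0.06473047] tip [ 0.59292959 -0.06568129  0.07749077] len 0.02338731446941041 w 0.015906012848618756 tip-eye 0.04639338317125692 dir 98.83327359782388
shift [0.0697 0.1418 0.1552] turn [12.28 -0.08 -0.13] t 2.2 F [-0.29  1.25  0.26] w 0.993
```

The eye's size, 46 mm tongue, height and tilt (0.279 rad) all match the given values, and the lamp's heading is 98.6°. Next is the grasp.

Emit:
servo_tool --targets '[{"x": 0,"y": 0.028,"z": 0.031,"ax": 2,"ay": 0,"az": 0,"jaw": 0.085},{"x": 0,"y": 0.057,"z": 0.062,"ax": 5,"ay": 0,"az": 0,"jaw": 0.085},{"x": 0,"y": 0.085,"z": 0.093,"ax": 7,"ay": 0,"az": 0,"jaw": 0.085},{"x": 0.02,"y": 0.113,"z": 0.124,"ax": 10,"ay": 0,"az": 0,"jaw": 0.085},{"x": 0.04,"y": 0.142,"z": 0.155,"ax": 12.3,"ay": 0,"az": 0,"jaw": 0.085},{"x": 0.07,"y": 0.142,"z": 0.155,"ax": 12.3,"ay": 0,"az": 0,"jaw": 0.085},{"x": 0.1,"y": 0.142,"z": 0.155,"ax": 12.3,"ay": 0,"az": 0,"jaw": 0.085},{"x": 0.12,"y": 0.142,"z": 0.155,"ax": 12.3,"ay": 0,"az": 0,"jaw": 0.085}]'

```text
time: 2.87
eef_pos: [0.421, 0.1134, 0.0981]
ee_rot: [1.94, 1.567, -2.863]
contact_force: [-1.2, 0.2, -0.1]
width: 0.997
```

```bash
python3 -c "
from h import *
go([.4243,.1125,.026],84.6)"
```

```text
shift [ 0.0721 -0.0036 -0.0005] turn [ 0.23 -0.07 -0.18] t 2.87 F [-1.18  0.15 -0.05] w 0.997
```

Emit:
servo_tool --targets '[{"x": 0.02,"y": -0.003,"z": 0,"ax": 0.2,"ay": 0,"az": 0,"jaw": 0.085},{"x": 0.04,"y": -0.0036,"z": 0,"ax": 0.2,"ay": 0,"az": 0,"jaw": 0.085},{"x": 0.06,"y": -0.0036,"z": 0,"ax": 0.2,"ay": 0,"az": 0,"jaw": 0.085},{"x": 0.072,"y": -0.0036,"z": 0,"ax": 0.2,"ay": 0,"az": 0,"jaw": 0.085},{"x": 0.072,"y": -0.0036,"z": 0,"ax": 0.2,"ay": 0,"az": 0,"jaw": 0.085},{"x": 0.072,"y": -0.0036,"z": 0,"ax": 0.2,"ay": 0,"az": 0,"jaw": 0.03},{"x": 0.072,"y": -0.0036,"z": 0,"ax": 0.2,"ay": 0,"az": 0,"jaw": 0.015},{"x": 0.072,"y": -0.0036,"z": 0,"ax": 0.2,"ay": 0,"az": 0,"jaw": 0.005}]'

```text
time: 3.53
eef_pos: [0.425, 0.1139, 0.0274]
ee_rot: [1.192, 1.57, 2.67]
contact_force: [-0.1, 0.4, -1.1]
width: 0.599
```

Emit:
servo_tool --targets '[{"x": 0,"y": 0,"z": 0,"ax": 0,"ay": 0,"az": 0,"jaw": 0.005},{"x": 0,"y": 0,"z": 0,"ax": 0,"ay": 0,"az": 0,"jaw": 0.005},{"x": 0,"y": 0,"z": 0,"ax": 0,"ay": 0,"az": 0,"jaw": 0.005},{"x": 0,"y": 0,"z": 0,"ax": 0,"ay": 0,"az": 0,"jaw": 0.005},{"x": 0,"y": 0,"z": 0,"ax": 0,"ay": 0,"az": 0,"jaw": 0.005},{"x": 0,"y": 0,"z": 0,"ax": 0,"ay": 0,"az": 0,"jaw": 0.005},{"x": 0,"y": 0,"z": 0,"ax": 0,"ay": 0,"az": 0,"jaw": 0.005},{"x": 0,"y": 0,"z": 0,"ax": 0,"ay": 0,"az": 0,"jaw": 0.005}]'

```text
time: 4.2
eef_pos: [0.4258, 0.1143, 0.0285]
ee_rot: [-0.561, 1.569, 0.917]
contact_force: [-1.3, 0.6, 6.0]
width: 0.226
```

```bash
python3 -c "
from h import *
s,p,R=tool(); print(p,s['width'],R.as_matrix()[:,2])
go([.4243,.1125,.026],84.6)"
```

```text
[0.42582481 0.11425948 0.02847098] 0.22599563056385494 [0.09232535 0.99572792 0.00139361]
shift [ 0.0025  0.0014 -0.0019] turn [0.1  0.08 0.05] t 4.2 F [-1.31  0.56  6.03] w 0.226
```

Emit:
servo_tool --targets '[{"x": 0,"y": 0,"z": 0,"ax": 0,"ay": 0,"az": 0,"jaw": 0.005},{"x": -0.01,"y": 0,"z": 0,"ax": 0,"ay": 0,"az": 0,"jaw": 0.005},{"x": -0.025,"y": 0,"z": 0,"ax": 0,"ay": 0,"az": 0,"jaw": 0.005},{"x": -0.045,"y": 0,"z": 0,"ax": 0,"ay": 0,"az": 0,"jaw": 0.005},{"x": -0.065,"y": 0,"z": 0,"ax": 0,"ay": 0,"az": 0,"jaw": 0.005},{"x": -0.085,"y": 0,"z": 0,"ax": 0,"ay": 0,"az": 0,"jaw": 0.005},{"x": -0.1,"y": 0,"z": 0,"ax": 0,"ay": 0,"az": 0,"jaw": 0.005},{"x": -0.1,"y": 0,"z": 0,"ax": 0,"ay": 0,"az": 0,"jaw": 0.005}]'

```text
time: 4.87
eef_pos: [0.4276, 0.1148, 0.1315]
ee_rot: [-0.932, 1.564, 0.547]
contact_force: [-0.1, 0.5, -0.6]
width: 0.223
```

Run:
```python
from h import *
go([.5,.05,.13],98.6)
s,p,R=tool(); print(p)
cam=info("wrist"); im,d=eyes.camera("wrist"); cv2.imwrite("pics/w3.png",im); np.savez("pics/w3.npz",d=d,K=cam[0],k=cam[1],R=cam[2],t=cam[3],p=p,T=R.as_matrix())
```

```text
shift [ 0.0017 -0.0781 -0.0579] turn [-13.89   0.21   0.36] t 4.87 F [-0.13  0.54 -0.58] w 0.223
[0.42756026 0.11484878 0.13145754]
```

View pics/w3.png

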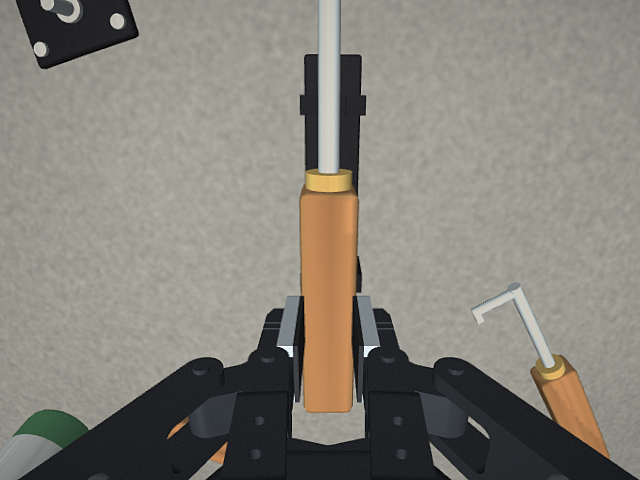

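The handle is held between the pads, with its front end at about row 190 and the shank running off the top at column 329; the hook itself is out of view. I'll get the puller's pose in the tool frame from depth.

```bash
cat > pose.py <<'E'
from h import *
import sys
def pose(f):
    z=np.load(f"pics/{f}.npz"); cam=(z["K"],float(z["k"]),z["R"],z["t"]); d=z["d"]; T=z["T"]; p=z["p"]; im=cv2.imread(f"pics/{f}.png")
    hsv=cv2.cvtColor(im,cv2.COLOR_BGR2HSV); m=cv2.inRange(hsv,(5,120,60),(20,255,255)); n,l,st,c=cv2.connectedComponentsWithStats(m)
    i=l[300,328]; v,u=np.nonzero(l==i); Q=(at_depth(cam,np.c_[u,v],d[v,u])-p)@T
    top=Q[abs(Q[:,0]-np.median(Q[:,0]))<.004]
    a=np.polyfit(top[:,2],top[:,0],1); print("handle top: tool x at z=0",a[1].round(4),"slope",a[0].round(4),"y",np.median(top[:,1]).round(4),"z range",np.percentile(top[:,2],[.3,99.7]).round(4))
    v,u=np.nonzero((hsv[...,1]<60)&(hsv[...,2]>80)); k=(abs(u-329)<16)&(v<165); Q=(at_depth(cam,np.c_[u[k],v[k]],d[v[k],u[k]])-p)@T
    Q=Q[abs(Q[:,0]-np.percentile(Q[:,0],20))<.012]
    b=np.polyfit(Q[:,2],Q[:,0],1); e=np.polyfit(Q[:,2],Q[:,1],1); print("shank top x at z=0",b[1].round(4),"slope",b[0].round(4),"y line",e.round(4),len(Q),"zmin",Q[:,2].min().round(4))
if __name__=="__main__": pose(sys.argv[1])
E
python3 pose.py w3
```

```text
handle top: tool x at z=0 -0.0306 slope -0.008 y 0.001 z range [-0.0552  0.047 ]
shank top x at z=0 -0.0213 slope -0.0078 y line [-0.0064  0.0006] 3575 zmin -0.1166
```

```bash
python3 -c "
from h import *
go([.5831,.0100,.115],98.6)"
```

```text
shift [ 0.0147 -0.1656 -0.0897] turn [-13.92   0.18   0.2 ] t 4.92 F [ 0.16  0.11 -1.74] w 0.225
```

Emit:
servo_tool --targets '[{"x": 0,"y": -0.024,"z": -0.013,"ax": -2,"ay": 0,"az": 0,"jaw": 0.005},{"x": 0,"y": -0.048,"z": -0.026,"ax": -4,"ay": 0,"az": 0,"jaw": 0.005},{"x": 0,"y": -0.072,"z": -0.039,"ax": -6,"ay": 0,"az": 0,"jaw": 0.005},{"x": 0,"y": -0.096,"z": -0.052,"ax": -8,"ay": 0,"az": 0,"jaw": 0.005},{"x": 0.005,"y": -0.12,"z": -0.065,"ax": -10,"ay": 0,"az": 0,"jaw": 0.005},{"x": 0.01,"y": -0.144,"z": -0.078,"ax": -12,"ay": 0,"az": 0,"jaw": 0.005},{"x": 0.0147,"y": -0.1656,"z": -0.0897,"ax": -13.9,"ay": 0.2,"az": 0.2,"jaw": 0.005},{"x": 0.0147,"y": -0.1656,"z": -0.0897,"ax": -13.9,"ay": 0.2,"az": 0.2,"jaw": 0.005}]'

```text
time: 5.58
eef_pos: [0.5841, 0.0075, 0.1109]
ee_rot: [1.808, 1.565, -2.756]
contact_force: [0.6, 1.0, -1.3]
width: 0.221
```

```bash
python3 - <<'E'
from h import *
cam=info("wrist"); s,p,R=tool(); im,d=eyes.camera("wrist"); cv2.imwrite("pics/w4.png",im); np.savez("pics/w4.npz",d=d,K=cam[0],k=cam[1],R=cam[2],t=cam[3],p=p,T=R.as_matrix())
im,d=eyes.camera("scene"); np.save("pics/s4d.npy",d); cv2.imwrite("pics/s4.png",im); c=info("scene")
print(proj(c,[[.5998,-.1095,.0645],[.591,-.049,.034]]))
x,y=proj(c,[[.5998,-.1095,.07]])[0].astype(int)
cr=im[y-50:y+50,x-50:x+100]; print("crop origin",x-50,y-50); a=cv2.resize(cr,None,fx=5,fy=5,interpolation=cv2.INTER_CUBIC); cv2.imwrite("pics/s4c.png",a)
go([.5831,.0100,.067],98.6)
E
python3 pose.py w4
```

```text
[[232.35046084 246.74943841]
 [257.99891783 264.68910286]]
crop origin 182 195
shift [ 0.0454 -0.0012  0.0005] turn [-0.13 -0.01 -0.25] t 5.68 F [ 0.06  0.87 -0.8 ] w 0.218
handle top: tool x at z=0 -0.0306 slope -0.0067 y 0.001 z range [-0.0505  0.0472]
shank top x at z=0 -0.0211 slope -0.0065 y line [-0.006   0.0006] 3577 zmin -0.1166
```

View pics/s4c.png

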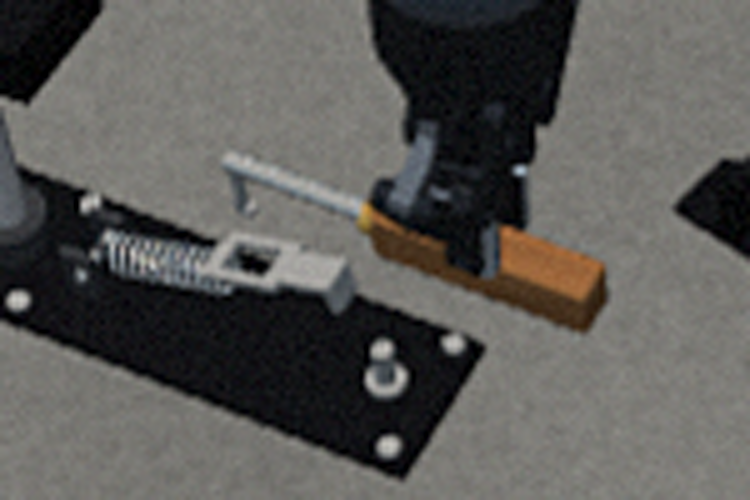

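The scene crop shows the hook's pin from (233,165) to (241,207), its foot at (250,211) and the eye at (248,260) below it. I'll compare this with my predicted hook position.

Run:
```python
from h import *
c=info("scene"); s,p,R=tool(); print(p)
o=np.array([182,195])
for dz in(-.120,-.123,-.126):
    P=p+R.apply([[.0135,.0014,dz],[-.0175,.0014,dz-.004],[.0125,.0014,dz+.007]]); print(dz,((proj(c,P)-o)*5).round(0).tolist())
e=np.array([.5998,-.1095,.0647]); print("eye",(proj(c,e)-o)*5)
```

```text
[0.58220714 0.00934834 0.11242424]
-0.12 [[245.0, 207.0], [229.0, 158.0], [259.0, 211.0]]
-0.123 [[239.0, 205.0], [222.0, 155.0], [253.0, 209.0]]
-0.126 [[233.0, 202.0], [216.0, 153.0], [247.0, 206.0]]
eye [[251.70358053 258.46546385]]
```

The prediction agrees to about 1 mm, so I'll lower the hook into the eye.

Emit:
servo_tool --targets '[{"x": 0.008,"y": -0.001,"z": 0.0005,"ax": 0,"ay": 0,"az": 0,"jaw": 0.005},{"x": 0.016,"y": -0.001,"z": 0.0005,"ax": 0,"ay": 0,"az": 0,"jaw": 0.005},{"x": 0.024,"y": -0.001,"z": 0.0005,"ax": 0,"ay": 0,"az": 0,"jaw": 0.005},{"x": 0.032,"y": -0.001,"z": 0.0005,"ax": 0,"ay": 0,"az": 0,"jaw": 0.005},{"x": 0.038,"y": -0.001,"z": 0.0005,"ax": 0,"ay": 0,"az": 0,"jaw": 0.005},{"x": 0.042,"y": -0.001,"z": 0.0005,"ax": 0,"ay": 0,"az": 0,"jaw": 0.005},{"x": 0.0454,"y": -0.001,"z": 0.0005,"ax": 0,"ay": 0,"az": 0,"jaw": 0.005},{"x": 0.0454,"y": -0.001,"z": 0.0005,"ax": 0,"ay": 0,"az": 0,"jaw": 0.005}]'

```text
time: 6.35
eef_pos: [0.5825, 0.01, 0.0663]
ee_rot: [1.595, 1.565, -2.97]
contact_force: [-1.0, -0.1, -1.5]
width: 0.22
```

Run:
```python
from h import *
go([.5831,.0100,.067],98.6)
im,d=eyes.camera("scene"); cv2.imwrite("pics/s5c.png",cv2.resize(im[195:295,182:332],None,fx=5,fy=5,interpolation=cv2.INTER_CUBIC))
s,p,R=tool();print(p)
go([.5831,.0100,.067],98.6)
```

```text
shift [-0.0007 -0.0006 -0.0001] turn [-0.13 -0.01 -0.31] t 6.35 F [-0.99 -0.11 -1.51] w 0.22
[0.58284838 0.00998927 0.06682271]
shift [-0.0002 -0.0002 -0.    ] turn [-0.13 -0.01 -0.27] t 6.4 F [ 0.08 -0.4  -0.5 ] w 0.221
```

View pics/s5c.png

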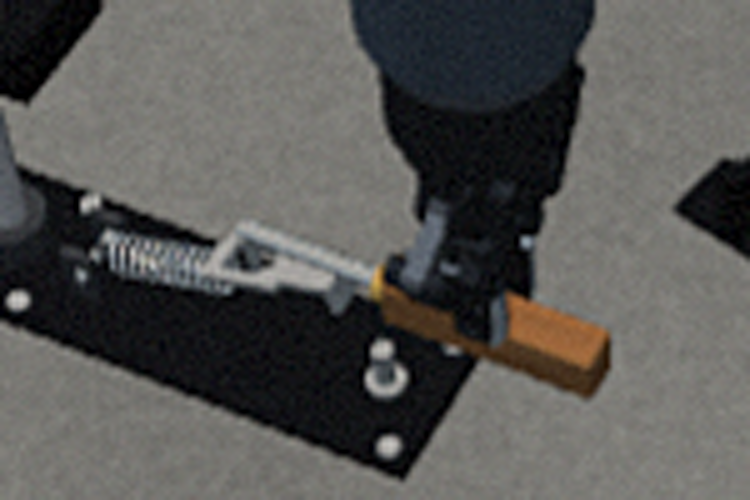

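The crop shows the hook's pin through the eye at (250,255), with the plate undisturbed. Next I pull.

Emit:
servo_tool --targets '[{"x": 0,"y": 0,"z": 0.006,"ax": 0,"ay": 0,"az": 0,"jaw": 0.005},{"x": 0,"y": 0,"z": 0.012,"ax": 0,"ay": 0,"az": 0,"jaw": 0.005},{"x": 0,"y": 0,"z": 0.018,"ax": 0,"ay": 0,"az": 0,"jaw": 0.005},{"x": 0,"y": 0,"z": 0.024,"ax": 0,"ay": 0,"az": 0,"jaw": 0.005},{"x": 0,"y": 0,"z": 0.03,"ax": 0,"ay": 0,"az": 0,"jaw": 0.005},{"x": 0,"y": 0,"z": 0.036,"ax": 0,"ay": 0,"az": 0,"jaw": 0.005},{"x": 0,"y": 0,"z": 0.042,"ax": 0,"ay": 0,"az": 0,"jaw": 0.005},{"x": 0,"y": 0,"z": 0.042,"ax": 0,"ay": 0,"az": 0,"jaw": 0.005}]'

```text
time: 7.07
eef_pos: [0.5762, 0.05, 0.0667]
ee_rot: [2.178, 1.563, -2.386]
contact_force: [2.5, -12.1, -3.3]
width: 0.222
```

```bash
python3 - <<'E'
from h import *
cam=info("wrist"); s,p,R=tool(); im,d=eyes.camera("wrist"); cv2.imwrite("pics/w6.png",im); np.savez("pics/w6.npz",d=d,K=cam[0],k=cam[1],R=cam[2],t=cam[3],p=p,T=R.as_matrix())
im,d=eyes.camera("scene"); cv2.imwrite("pics/s6c.png",cv2.resize(im[195:295,182:332],None,fx=5,fy=5,interpolation=cv2.INTER_CUBIC))
go([.5831-.0063,.0100+.0415,.067],98.6)
E
python3 pose.py w6
```

```text
shift [-0.0003 -0.0009  0.002 ] turn [-0.09 -0.27 -0.38] t 7.17 F [  2.41 -11.09  -4.58] w 0.219
handle top: tool x at z=0 -0.0305 slope -0.0152 y 0.001 z range [-0.0534  0.0472]
shank top x at z=0 -0.0209 slope -0.0133 y line [-0.0045  0.0004] 3557 zmin -0.1167
```

View pics/s6c.png

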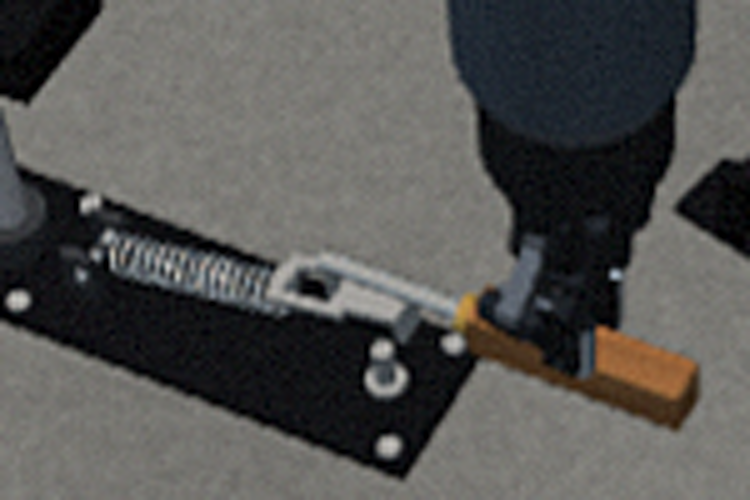

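The spring is stretched (about 11.5 N at the wrist), with the lip above and past the post near (400,325). Now I press it down.

Emit:
servo_tool --targets '[{"x": 0.004,"y": 0,"z": 0.002,"ax": 0,"ay": 0,"az": 0,"jaw": 0.005},{"x": 0.01,"y": 0,"z": 0.002,"ax": 0,"ay": 0,"az": 0,"jaw": 0.005},{"x": 0.016,"y": 0,"z": 0.002,"ax": 0,"ay": 0,"az": 0,"jaw": 0.005},{"x": 0.022,"y": 0,"z": 0.002,"ax": 0,"ay": 0,"az": 0,"jaw": 0.005},{"x": 0.028,"y": 0,"z": 0.002,"ax": 0,"ay": 0,"az": 0,"jaw": 0.005},{"x": 0.033,"y": 0,"z": 0.002,"ax": 0,"ay": 0,"az": 0,"jaw": 0.005},{"x": 0.038,"y": 0,"z": 0.002,"ax": 0,"ay": 0,"az": 0,"jaw": 0.005},{"x": 0.038,"y": 0,"z": 0.002,"ax": 0,"ay": 0,"az": 0,"jaw": 0.005}]'

```text
time: 7.83
eef_pos: [0.5757, 0.0492, 0.0284]
ee_rot: [2.399, 1.559, -2.164]
contact_force: [2.4, -9.4, -1.2]
width: 0.221
```

```bash
python3 - <<'E'
from h import *
cam=info("wrist"); s,p,R=tool(); print(p); im,d=eyes.camera("wrist"); cv2.imwrite("pics/w7.png",im); np.savez("pics/w7.npz",d=d,K=cam[0],k=cam[1],R=cam[2],t=cam[3],p=p,T=R.as_matrix())
im,d=eyes.camera("scene"); cv2.imwrite("pics/s7c.png",cv2.resize(im[195:295,182:332],None,fx=5,fy=5,interpolation=cv2.INTER_CUBIC))
go([.5831-.0063,.0100+.0415,.028],98.6)
E
python3 pose.py w7
```

```text
[0.57567884 0.04917651 0.02837654]
shift [ 0.0012 -0.001   0.0023] turn [-0.03 -0.51 -0.39] t 7.93 F [ 2.26 -9.82 -0.04] w 0.221
handle top: tool x at z=0 -0.0306 slope 0.0554 y 0.001 z range [-0.0563  0.0455]
shank top x at z=0 -0.021 slope 0.0673 y line [-0.0019  0.0003] 3730 zmin -0.1144
```

View pics/s7c.png

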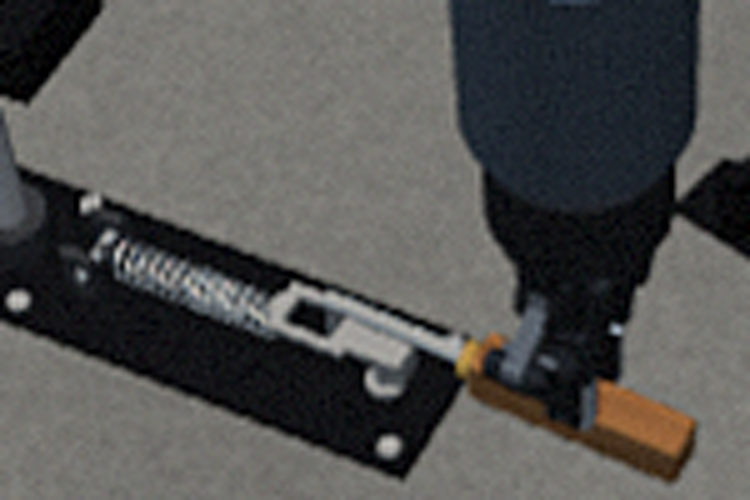

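The plate is now over the post with the lip at about (400,365), but the puller has pitched 0.07 rad in the grip, hook end up. I'll measure the plate's tilt from the wrist depth.

```bash
cat > plate.py <<'E'
from h import *
import sys
def plate(f):
    z=np.load(f"pics/{f}.npz"); cam=(z["K"],float(z["k"]),z["R"],z["t"]); d=z["d"]
    V,U=np.mgrid[0:480,0:640]; V=V.ravel();U=U.ravel(); dd=d.ravel(); g=dd>0
    P=at_depth(cam,np.c_[U[g],V[g]],dd[g]); a=np.radians(98.6); L=np.array([np.cos(a),np.sin(a)]); N=np.array([-L[1],L[0]])
    q=P[:,:2]-[.591,-.049]; X=q@L; Y=q@N
    for lo,hi in((-55,-45),(-45,-35),(-35,-25),(-25,-15),(-15,-5),(-5,5),(5,9),(9,14)):
        k=(X>lo/1e3)&(X<hi/1e3)
        r=[]
        for y0,y1 in((-12,-6),(6,12)):
            kk=k&(Y>y0/1e3)&(Y<y1/1e3); r.append((int(kk.sum()),np.percentile(P[kk,2],[25,50,75]).round(4).tolist() if kk.sum() else 0))
        print(lo,hi,r)
plate(sys.argv[1])
E
python3 plate.py w7; python3 plate.py w6
```

```text
-55 -45 [(0, 0), (0, 0)]
-45 -35 [(0, 0), (0, 0)]
-35 -25 [(0, 0), (0, 0)]
-25 -15 [(209, [0.038, 0.0386, 0.0392]), (216, [0.038, 0.0387, 0.0392])]
-15 -5 [(381, [0.0374, 0.0383, 0.0389]), (377, [0.0373, 0.0383, 0.039])]
-5 5 [(297, [0.0369, 0.0382, 0.0388]), (295, [0.0371, 0.0382, 0.0387])]
5 9 [(118, [0.0092, 0.038, 0.0387]), (115, [0.0097, 0.0379, 0.0386])]
9 14 [(154, [0.0084, 0.0375, 0.0382]), (152, [0.0086, 0.0375, 0.0383])]
-55 -45 [(0, 0), (0, 0)]
-45 -35 [(0, 0), (0, 0)]
-35 -25 [(51, [0.0079, 0.0083, 0.0086]), (35, [0.0078, 0.0086, 0.009])]
-25 -15 [(209, [0.0664, 0.0669, 0.0674]), (200, [0.0665, 0.067, 0.0676])]
-15 -5 [(338, [0.0677, 0.0684, 0.0689]), (308, [0.0674, 0.0682, 0.0688])]
-5 5 [(210, [0.0701, 0.0707, 0.0713]), (186, [0.0699, 0.0706, 0.0713])]
5 9 [(80, [0.0715, 0.0721, 0.0726]), (77, [0.0715, 0.0723, 0.0725])]
9 14 [(92, [0.0725, 0.0731, 0.0736]), (90, [0.0725, 0.073, 0.0735])]
```

The plate's top reads level at about 38 mm with the tongue reaching well beyond the post, so the lip is down behind it. I ease off now to let the lip take the load and bring the hook to the eye's middle.

Emit:
servo_tool --targets '[{"x": 0,"y": 0,"z": -0.002,"ax": 0,"ay": 0,"az": 0,"jaw": 0.005},{"x": 0,"y": 0,"z": -0.004,"ax": 0,"ay": 0,"az": 0,"jaw": 0.005},{"x": 0,"y": 0,"z": -0.006,"ax": 0,"ay": 0,"az": 0,"jaw": 0.005},{"x": 0,"y": 0,"z": -0.008,"ax": 0,"ay": 0,"az": 0,"jaw": 0.005},{"x": -0.001,"y": 0,"z": -0.01,"ax": 0,"ay": 0,"az": 0,"jaw": 0.005},{"x": -0.003,"y": 0,"z": -0.012,"ax": 0,"ay": 0,"az": 0,"jaw": 0.005},{"x": -0.005,"y": 0,"z": -0.013,"ax": 0,"ay": 0,"az": 0,"jaw": 0.005},{"x": -0.007,"y": 0,"z": -0.013,"ax": 0,"ay": 0,"az": 0,"jaw": 0.005}]'

```text
time: 8.6
eef_pos: [0.5782, 0.0364, 0.0366]
ee_rot: [2.484, 1.56, -2.079]
contact_force: [0.0, -1.0, -0.7]
width: 0.216
```

```bash
python3 - <<'E'
from h import *
cam=info("wrist"); s,p,R=tool(); print(p); im,d=eyes.camera("wrist"); cv2.imwrite("pics/w8.png",im); np.savez("pics/w8.npz",d=d,K=cam[0],k=cam[1],R=cam[2],t=cam[3],p=p,T=R.as_matrix())
im,d=eyes.camera("scene"); cv2.imwrite("pics/s8c.png",cv2.resize(im[195:295,182:332],None,fx=5,fy=5,interpolation=cv2.INTER_CUBIC))
go([.5757,.0492,.028],98.6)
E
python3 pose.py w8; python3 plate.py w8
```

```text
[0.5781957  0.03636821 0.03658776]
shift [0.0087 0.0008 0.013 ] turn [-0.03 -0.49 -0.34] t 8.7 F [ 0.39 -0.9  -0.34] w 0.223
handle top: tool x at z=0 -0.0306 slope -0.0072 y 0.001 z range [-0.0528  0.0474]
shank top x at z=0 -0.0211 slope -0.0075 y line [-0.006   0.0006] 3576 zmin -0.1163
-55 -45 [(0, 0), (0, 0)]
-45 -35 [(98, [0.008, 0.0084, 0.0088]), (80, [0.0081, 0.0086, 0.0091])]
-35 -25 [(362, [0.0162, 0.0385, 0.0392]), (335, [0.0371, 0.0386, 0.0393])]
-25 -15 [(423, [0.038, 0.0385, 0.0391]), (410, [0.038, 0.0387, 0.0391])]
-15 -5 [(263, [0.0091, 0.0382, 0.0388]), (270, [0.037, 0.0384, 0.0389])]
-5 5 [(252, [0.0092, 0.0381, 0.0387]), (257, [0.0367, 0.0382, 0.0388])]
5 9 [(100, [0.0088, 0.038, 0.0387]), (94, [0.0164, 0.038, 0.0386])]
9 14 [(121, [0.008, 0.0085, 0.009]), (110, [0.0079, 0.0085, 0.009])]
```

View pics/s8c.png

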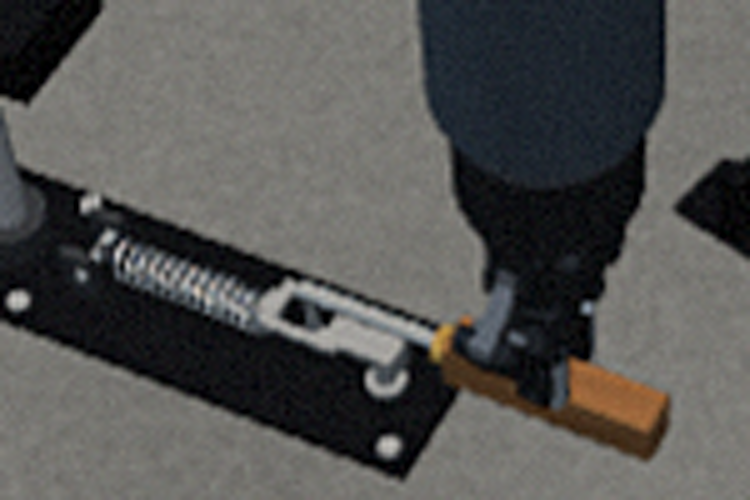

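The post holds the spring: the tongue ends at about +9 mm, the plate is level, the wrist force has dropped to about 1 N, and the puller's pitch has sprung back. I'll lift the hook out.

Emit:
servo_tool --targets '[{"x": 0,"y": 0,"z": -0.002,"ax": 0,"ay": 0,"az": 0,"jaw": 0.005},{"x": 0,"y": 0,"z": -0.002,"ax": 0,"ay": 0,"az": 0,"jaw": 0.005},{"x": -0.006,"y": 0,"z": -0.002,"ax": 0,"ay": 0,"az": 0,"jaw": 0.005},{"x": -0.014,"y": 0,"z": -0.002,"ax": 0,"ay": 0,"az": 0,"jaw": 0.005},{"x": -0.022,"y": 0,"z": -0.002,"ax": 0,"ay": 0,"az": 0,"jaw": 0.005},{"x": -0.032,"y": 0,"z": -0.002,"ax": 0,"ay": 0,"az": 0,"jaw": 0.005},{"x": -0.05,"y": 0,"z": -0.002,"ax": 0,"ay": 0,"az": 0,"jaw": 0.005},{"x": -0.075,"y": 0,"z": -0.002,"ax": 0,"ay": 0,"az": 0,"jaw": 0.005}]'

```text
time: 9.37
eef_pos: [0.578, 0.0351, 0.1119]
ee_rot: [2.341, 1.558, -2.222]
contact_force: [0.6, 0.3, -2.3]
width: 0.225
```

```bash
python3 - <<'E'
from h import *
cam=info("wrist"); s,p,R=tool(); print(p); im,d=eyes.camera("wrist"); cv2.imwrite("pics/w9.png",im); np.savez("pics/w9.npz",d=d,K=cam[0],k=cam[1],R=cam[2],t=cam[3],p=p,T=R.as_matrix())
go([.4258,.1145,.13],84.6)
E
python3 pose.py w9; python3 plate.py w9
```

```text
[0.57796145 0.03513346 0.11187462]
shift [-0.0123  0.1424  0.1018] turn [14.03 -0.55  0.2 ] t 9.42 F [1.85 0.18 4.99] w 0.22
handle top: tool x at z=0 -0.0306 slope -0.0069 y 0.001 z range [-0.0506  0.0474]
shank top x at z=0 -0.0211 slope -0.0066 y line [-0.0058  0.0006] 3578 zmin -0.1163
-55 -45 [(208, [0.009, 0.0388, 0.0395]), (86, [0.0388, 0.0391, 0.0396])]
-45 -35 [(208, [0.0087, 0.0385, 0.0393]), (97, [0.0386, 0.039, 0.0396])]
-35 -25 [(187, [0.0091, 0.0384, 0.039]), (111, [0.0384, 0.0388, 0.0392])]
-25 -15 [(196, [0.038, 0.0386, 0.0391]), (122, [0.0372, 0.0385, 0.0391])]
-15 -5 [(143, [0.0089, 0.0381, 0.0388]), (55, [0.0079, 0.0083, 0.0089])]
-5 5 [(138, [0.0088, 0.038, 0.0387]), (48, [0.0078, 0.0082, 0.0087])]
5 9 [(53, [0.0088, 0.0381, 0.0387]), (18, [0.0084, 0.0087, 0.0091])]
9 14 [(65, [0.008, 0.0085, 0.009]), (31, [0.0078, 0.0083, 0.0089])]
```

The spring stays hooked and level with the puller clear. Now I take the puller back to its rest.

Emit:
servo_tool --targets '[{"x": -0.004,"y": 0.02,"z": 0.015,"ax": 2,"ay": 0,"az": 0,"jaw": 0.005},{"x": -0.008,"y": 0.04,"z": 0.03,"ax": 4,"ay": 0,"az": 0,"jaw": 0.005},{"x": -0.012,"y": 0.06,"z": 0.044,"ax": 6,"ay": 0,"az": 0,"jaw": 0.005},{"x": -0.012,"y": 0.08,"z": 0.058,"ax": 8,"ay": 0,"az": 0,"jaw": 0.005},{"x": -0.012,"y": 0.1,"z": 0.072,"ax": 10,"ay": 0,"az": 0,"jaw": 0.005},{"x": -0.012,"y": 0.12,"z": 0.087,"ax": 12,"ay": -0.3,"az": 0,"jaw": 0.005},{"x": -0.012,"y": 0.1424,"z": 0.1018,"ax": 14,"ay": -0.55,"az": 0.2,"jaw": 0.005},{"x": -0.012,"y": 0.1424,"z": 0.1018,"ax": 14,"ay": -0.55,"az": 0.2,"jaw": 0.005}]'

```text
time: 10.08
eef_pos: [0.423, 0.1157, 0.1309]
ee_rot: [-0.069, 1.568, 1.408]
contact_force: [-1.0, -0.1, -1.9]
width: 0.224
```

Emit:
servo_tool --targets '[{"x": 0,"y": 0,"z": 0,"ax": 0,"ay": 0,"az": 0,"jaw": 0.005},{"x": 0,"y": 0,"z": 0,"ax": 0,"ay": 0,"az": 0,"jaw": 0.005},{"x": 0,"y": 0,"z": 0,"ax": 0,"ay": 0,"az": 0,"jaw": 0.005},{"x": 0,"y": 0,"z": 0,"ax": 0,"ay": 0,"az": 0,"jaw": 0.005},{"x": 0,"y": 0,"z": 0,"ax": 0,"ay": 0,"az": 0,"jaw": 0.005},{"x": 0,"y": 0,"z": 0,"ax": 0,"ay": 0,"az": 0,"jaw": 0.005},{"x": 0,"y": 0,"z": 0,"ax": 0,"ay": 0,"az": 0,"jaw": 0.005},{"x": 0,"y": 0,"z": 0,"ax": 0,"ay": 0,"az": 0,"jaw": 0.005}]'

```text
time: 10.75
eef_pos: [0.4231, 0.1155, 0.1307]
ee_rot: [0.031, 1.569, 1.507]
contact_force: [-0.2, 0.2, -1.3]
width: 0.222
```

```bash
python3 -c "
from h import *
go([.4258,.1143,.031],84.7); print(tool()[1])"
```

```text
shift [ 0.0997 -0.0028 -0.0012] turn [-0.1   0.12 -0.  ] t 10.75 F [-0.18  0.23 -1.34] w 0.222
[0.4230834  0.11553812 0.13074378]
```

Emit:
servo_tool --targets '[{"x": 0.01,"y": -0.003,"z": -0.001,"ax": 0,"ay": 0,"az": 0,"jaw": 0.005},{"x": 0.02,"y": -0.003,"z": -0.001,"ax": 0,"ay": 0,"az": 0,"jaw": 0.005},{"x": 0.03,"y": -0.003,"z": -0.001,"ax": 0,"ay": 0,"az": 0,"jaw": 0.005},{"x": 0.04,"y": -0.003,"z": -0.001,"ax": 0,"ay": 0,"az": 0,"jaw": 0.005},{"x": 0.05,"y": -0.003,"z": -0.001,"ax": 0,"ay": 0,"az": 0,"jaw": 0.005},{"x": 0.055,"y": -0.003,"z": -0.001,"ax": 0,"ay": 0,"az": 0,"jaw": 0.005},{"x": 0.055,"y": -0.003,"z": -0.001,"ax": 0,"ay": 0,"az": 0,"jaw": 0.005},{"x": 0.055,"y": -0.003,"z": -0.001,"ax": 0,"ay": 0,"az": 0,"jaw": 0.005}]'

```text
time: 11.42
eef_pos: [0.4261, 0.1143, 0.0759]
ee_rot: [0.02, 1.569, 1.496]
contact_force: [0.0, 0.2, -1.7]
width: 0.224
```

```bash
python3 -c "
from h import *
go([.4258,.1143,.0295],84.7); print(tool()[1])"
```

```text
shift [ 0.0464  0.0003 -0.0001] turn [-0.09  0.1  -0.  ] t 11.42 F [ 0.01  0.2  -1.67] w 0.224
[0.42614575 0.11430623 0.07591255]
```

Emit:
servo_tool --targets '[{"x": 0.008,"y": 0,"z": 0,"ax": 0,"ay": 0,"az": 0,"jaw": 0.005},{"x": 0.016,"y": 0,"z": 0,"ax": 0,"ay": 0,"az": 0,"jaw": 0.005},{"x": 0.024,"y": 0,"z": 0,"ax": 0,"ay": 0,"az": 0,"jaw": 0.005},{"x": 0.032,"y": 0,"z": 0,"ax": 0,"ay": 0,"az": 0,"jaw": 0.005},{"x": 0.038,"y": 0,"z": 0,"ax": 0,"ay": 0,"az": 0,"jaw": 0.005},{"x": 0.043,"y": 0,"z": 0,"ax": 0,"ay": 0,"az": 0,"jaw": 0.005},{"x": 0.046,"y": 0,"z": 0,"ax": 0,"ay": 0,"az": 0,"jaw": 0.005},{"x": 0.046,"y": 0,"z": 0,"ax": 0,"ay": 0,"az": 0,"jaw": 0.005}]'

```text
time: 12.08
eef_pos: [0.4257, 0.1141, 0.0292]
ee_rot: [0.883, 1.569, 2.36]
contact_force: [-0.7, 0.2, -1.2]
width: 0.221
```

```bash
python3 - <<'E'
from h import *
cam=info("wrist"); s,p,R=tool(); print(p); im,d=eyes.camera("wrist"); cv2.imwrite("pics/w10.png",im); np.savez("pics/w10.npz",d=d,K=cam[0],k=cam[1],R=cam[2],t=cam[3],p=p,T=R.as_matrix())
go([.4258,.1143,.0285],84.7)
E
python3 pose.py w10
```

```text
[0.42573178 0.11412766 0.02919222]
shift [0.0012 0.0002 0.    ] turn [-0.09  0.07 -0.03] t 12.13 F [-0.33  0.15 -1.52] w 0.225
handle top: tool x at z=0 -0.0306 slope -0.0074 y 0.001 z range [-0.0538  0.047 ]
shank top x at z=0 -0.021 slope -0.0053 y line [-0.0053  0.0007] 3573 zmin -0.1166
```

Back in the rest pose, under 1 mm above the seat. I'll release.

Emit:
servo_tool --targets '[{"x": 0.001,"y": 0,"z": 0,"ax": 0,"ay": 0,"az": 0,"jaw": 0.005},{"x": 0.001,"y": 0,"z": 0,"ax": 0,"ay": 0,"az": 0,"jaw": 0.03},{"x": 0.001,"y": 0,"z": 0,"ax": 0,"ay": 0,"az": 0,"jaw": 0.04},{"x": 0.001,"y": 0,"z": 0,"ax": 0,"ay": 0,"az": 0,"jaw": 0.06},{"x": 0.001,"y": 0,"z": 0,"ax": 0,"ay": 0,"az": 0,"jaw": 0.08},{"x": 0.001,"y": 0,"z": 0,"ax": 0,"ay": 0,"az": 0,"jaw": 0.08},{"x": 0.001,"y": 0,"z": 0,"ax": 0,"ay": 0,"az": 0,"jaw": 0.08},{"x": 0.001,"y": 0,"z": 0,"ax": 0,"ay": 0,"az": 0,"jaw": 0.08}]'

```text
time: 12.8
eef_pos: [0.4261, 0.1143, 0.0287]
ee_rot: [0.237, 1.569, 1.713]
contact_force: [0.6, -0.1, -0.3]
width: 0.94
```

Emit:
servo_tool --targets '[{"x": 0,"y": 0,"z": 0,"ax": 0,"ay": 0,"az": 0,"jaw": 0.08},{"x": 0,"y": 0,"z": 0,"ax": 0,"ay": 0,"az": 0,"jaw": 0.08},{"x": -0.01,"y": 0,"z": 0,"ax": 0,"ay": 0,"az": 0,"jaw": 0.08},{"x": -0.03,"y": 0,"z": 0,"ax": 0,"ay": 0,"az": 0,"jaw": 0.08},{"x": -0.06,"y": 0,"z": 0,"ax": 0,"ay": 0,"az": 0,"jaw": 0.08},{"x": -0.095,"y": 0,"z": 0,"ax": 0,"ay": 0,"az": 0,"jaw": 0.08},{"x": -0.13,"y": 0,"z": 0,"ax": 0,"ay": 0,"az": 0,"jaw": 0.08},{"x": -0.17,"y": 0,"z": 0,"ax": 0,"ay": 0,"az": 0,"jaw": 0.08}]'

```text
time: 13.47
eef_pos: [0.4251, 0.1136, 0.1997]
ee_rot: [1.292, 1.569, 2.769]
contact_force: [1.6, 1.2, -0.4]
width: 0.935
```

Run:
```python
from h import *
cam=info("wrist"); s,p,R=tool(); print(p,s["width"],s["contact_force"]); im,d=eyes.camera("wrist"); cv2.imwrite("pics/w11.png",im)
hsv=cv2.cvtColor(im,cv2.COLOR_BGR2HSV)
m=cv2.inRange(hsv,(5,120,60),(20,255,255)); n,l,st,c=cv2.connectedComponentsWithStats(m)
for i in range(1,n):
    if st[i,4]>800:
        v,u=np.nonzero(l==i); P=at_depth(cam,np.c_[u,v],d[v,u]); T=P[abs(P[:,2]-.059)<.004]
        if len(T): print(len(T),cv2.minAreaRect((T[:,:2]*1000).astype(np.float32)),np.median(T[:,2]))
top,_=eyes.camera("top"); sc,_=eyes.camera("scene")
o=cv2.resize(sc[195:295,182:332],(600,400),interpolation=cv2.INTER_CUBIC)
cv2.imwrite("pics/fin.png",np.hstack([cv2.resize(im,(400,300)),cv2.resize(o,(400,300))]))
```

```text
[0.42514278 0.1136215  0.19968771] 0.9352155428809988 [ 1.61656509  1.15283309 -0.41864302]
3176 ((425.283203125, 109.55915832519531), (103.95602416992188, 21.818923950195312), 84.28548431396484) 0.05919295238912617
```

View pics/fin.png

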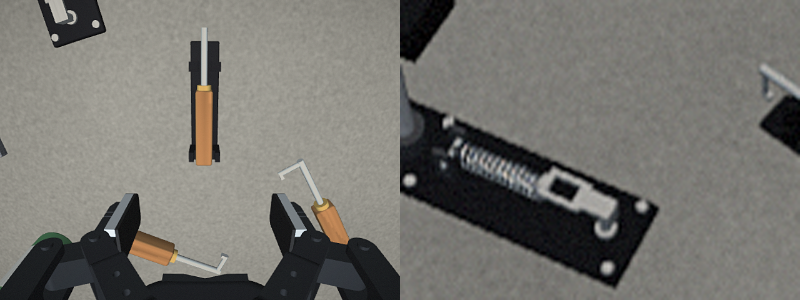

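The final view shows the puller in both notches at left (204,100), about 1 mm from its starting pose. At right, the plate is level and hooked over the post at (603,215). The arm touches nothing, so I'll hand in.

```bash
python3 -c "
from bench import ctrl
print(ctrl.sign_off())"
```

```text
the job is handed in; nothing more can be done
None
```

The spring is hooked back on its anchor post, the puller is back in its rest, and I handed the job in at about 13.6 s of the 58 s allowed. The sign-off gave no verdict.

- **What I did:** I took the smallest puller from its rest and caught its hook in the eye. I stretched the spring to about 28 mm by geometry (about 11.5 N at the wrist) and pressed the plate level behind the post. Then I eased off until the lip took the load, lifted the hook out and put the puller back.
- **Spring:** after I lifted the hook out, the plate read level at about 38 mm (nominal 40) and its tongue ended about 9 mm past the post's axis, which fits an 18 mm stretch. The last picture still shows it hooked and level.
- **Puller:** its handle lies within about 1 mm and 0.1° of where it started, with its top 59 mm up as it should be. The open gripper was well clear above it.
- **Checks that disagreed:**
  - The plate's height is about 1.5 mm under nominal. I put that down to camera calibration.
  - The gripper opening read about 19 mm on the 22 mm handle.
  - The puller pitched about 0.07 rad in the grip while pressing down, and it sprang back on release.
- **Not checked:** I did not re-measure the bottle, jar and brush at the end. The arm's planned path kept clear of them.

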